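# Unload a bushed hub from the rack press and load a fresh blank in its die

### The job

The hub in the press has its bush in: lift it out of the die and set it down gently on the wooden board midway between the two finished hubs, in line with them, bush up and touching neither. Then take the loose bare blank that matches the die's cavity and lay it gently, fully home and flat, in the die under the ram. Do not disturb the other hubs and blanks.

Things in the scene. Friction and masses are not known exactly. Their poses are not given: they have to be found in the camera images.
- press: Green hand rack press fixed to the bench; none of its parts needs moving. Origin: bench surface under the ram axis; z up, x roughly away from the robot. Its column is at the back (+y), near face 115 mm from the ram axis; the front (-y) and both sides are open. Base x +-75, y -75 to +205, 50 mm high. Lever on the +x side, over 300 mm up
- ram_tip (a point): Centre of the underside of the ram's pressing tool, 255 mm above the bench on the ram axis, 44 mm across at most; axes as the press. Above it the press head: x +-37 mm, y from -46 mm to the column, underside 305 mm above the bench. This is too low for an upright gripper over the die: come in through the open front (-y) with the tool leaning back to -y, tilted about the press's x axis
- cavity (a point): Centre of the floor of the die's round cavity, on the ram axis, 80 mm above the bench; axes as the press. The cavity is 67 mm across, 6 mm deep, with a 45 degree lead-in 2 mm wide at its mouth
- die_top (a point): Point on the top face of the lower die, 45 mm to -y (front) of the ram axis, 86 mm above the bench; axes as the press. The die is a steel block x +-55, y +-65 mm. At +x and -x the cavity opens into finger pockets 44 mm wide (y +-22 mm), from 24 mm off the ram axis out to the block's edge, their floor 72 mm above the bench, so fingers that close along x can reach below a disc's rim
- hub_in_press: Finished hub lying in the die cavity at the start: plain aluminium disc 64 mm across and 12 mm thick with a brass bush pressed upright into its middle: the bush is 36 mm across outside and stands 20 mm above the disc (32 mm overall height, 0.22 kg). Origin: centre of the disc's underside; z along the bush
- board: Wooden board lying fixed on the bench, 110 (x) by 300 (y) by 18 mm high. Origin: centre of its underside; y along its length. The two finished hubs stand on it near its long centre line
- hub_a: Finished hub standing on the board towards its +y end, about 85 mm from the middle: plain aluminium disc 64 mm across and 12 mm thick with a brass bush pressed upright into its middle: the bush is 36 mm across outside and stands 20 mm above the disc (32 mm overall height, 0.22 kg). Origin: centre of the disc's underside; z along the bush
- hub_b: Finished hub standing on the board towards its -y end, about 85 mm from the middle: same as hub_a
- blank: Bare round blank lying flat on the bench, the one that fits the die: aluminium disc 64 mm across, 12 mm thick, with a plain 36 mm bore, 0.09 kg. Origin: centre of its underside; z up
- blank_small: Bare round blank lying flat on the bench, too small for the die: aluminium disc 50 mm across, 12 mm thick, with a plain 36 mm bore. Origin: centre of its underside
- blank_square: Bare square blank lying flat on the bench, wrong for the die: aluminium plate 58 by 58 mm, 12 mm thick, with a plain 36 mm bore. Origin: centre of its underside
Mind the look-alikes: they are no part of the job. Leave any black or pink look-alike of the hub_in_press alone.

How it is judged:
By the outcome, as a careful person would: the job done as asked, in the order asked, and still so for the second after the job is handed in, with the robot touching nothing.
It also fails if it takes over 54 s, if anything falls off the work surface, if the arm or the gripper's body presses on something with over 40 N, if the wrist force passes 120 N, or if a joint passes its speed limit or range.

### The arm

A 6-joint arm with a two-finger parallel gripper is mounted at the origin on the work surface. World frame = base frame: x ahead of the robot, y to its left, z up, the work surface at z = 0. Lengths are in m, angles in degrees, forces in N, time in s.
With the tool pointing down it reaches from about 0.3 to 0.75 m from the base axis. Payload 8.5 kg.
Tool frame: the origin (TCP) lies midway between the tips of the shut fingers; the grasp point (between the pads) lies 19 mm behind it (env.grasp_offset is the distance from the TCP to the grasp point, in m); z points along the fingers, y is the line along which they close (so a half turn about z gives the same grasp; the last joint's range is limited). The gripper opens to 85 mm and grips with 20 to 120 N. Pads are 22 mm wide; open, the fingers measure 114 mm over their backs; the gripper's body (76 mm by 85 mm) begins 54 mm behind the grasp point. The pads swing forward as they close: fully open they stand 13 mm farther back than shut.
Start: joints at [52.58, 21.807, 74.336, -0, 83.858, -12.336], TCP at [0.233, 0.498, 0.231] pointing down, gripper open.
Joint ranges: [-178.18, 178.18], [-50.72, 133.34], [12.68, 142.11], [-81.47, 261.47], [9.98, 163.14], [-165.26, 165.26]. Speed limits (degrees/s): [136.94, 136.94, 180, 180, 180, 180].

### API

Orientations are given as a 3x3 rotation matrix whose columns are the frame's x, y, z axes.
In Python, from rig import env gives the robot as it stands.
- The arm moves only by the tool servo_tool, never from a script. Its argument "deltas" is text: rows parted by semicolons, each of 7 numbers parted by spaces: the opening, from 0 (shut) to 1 (fully open), then the shift along the tool's x, y, z in mm, then the turn, a rotation vector about the tool's x, y, z in rad. A call has 1 to 8 rows; each row shifts and turns the commanded pose from where the row before left it, along the tool's axes as they then stand; what a row does not reach is not made up. A row lasts 1/12 s, in which the tool goes at most 41.7 mm and 7.16 degrees, less where a joint would pass 70% of its speed; a pose out of reach is approached as far as the arm can. A call is refused whole if a number of a shift passes 41.7 or a number of a turn 0.125, either way. A call with a gripper value outside its range is refused whole. The fingers move at their own pace and stop on an object; "newtons" is the grip in N (left out, the last holds). Time passes only in rows, so rows that do not move let the fingers close. It gives the time, the measured TCP pose, the force, the opening and the grip force at its end, in the units of the state.
- env.observe(): the state, without advancing time (a new reading comes with each control period).
- env.get_image(name): name is "scene" or "top" or "wrist"; returns a dict with "img" (420x560x3 uint8, red, green, blue), "depth" (420x560 float32, m along the optical axis (not along the pixel's ray), 0 where there is no reading), "camera_matrix" (3x3 intrinsics, pixels), "world_to_cam" (4x4, takes a point from world to camera coordinates). Camera axes: x right, y down, z forward; pixel columns grow to the right and rows downward; lengths in m; the calibration is good to about 2 mm. A picture is of the moment at which its call begins.
- env.close_job(): hands the job in; it is judged then, once.
Trained networks look in a picture, given as the dict that the camera call returned (one of the last four; its "shot" number tells which), for a name from the list of things; names that differ only in an ending like _2 or _b are one class to them, and where a whole thing is asked for, a point or a joint stands for the part that bears it (a point fixed in the world has none). Each returns a list of dicts, best first, with "conf" (0 to 1); they miss things now and then, are a little off and sometimes report something else, mostly with a low value. They report only what shows in the picture. A call takes as long as a camera call. They do not tell look-alikes from the thing itself.
- env.spot_in(name, picture): "bbox" ([centre column, centre row, width, height] in pixels, round what is visible of it).
- env.spot_point(name, picture): "uv" ([column, row] in pixels: a listed point, or the origin of a listed thing).
The state is a dict: "time_s": time; "q": joint angles; "qvel": joint speeds; "joint_efforts": joint torques, N m; "position": TCP position; "tool_rot": TCP orientation; "ft_force": force on the tool from outside, world axes, zero at the start; "wrist_torque": the same for the moment, N m; "grip_width": finger opening in m; "gripper_force": force on a finger pad.
Only numpy, scipy, OpenCV 4.12 (cv2) and the standard library are available. Lean on these libraries where they do the work, as an engineer would, in place of code of your own. Each camera call takes 0.05 s, during which the arm holds its last target. There are 200 camera calls.

## Working session

There is one attempt and no reset: what is moved stays moved. The work goes in short steps, Python scripts to look and compute and a tool call to move; the robot and the scene stay as the last step left them, time stands still between calls to the robot, and variables do not carry over. Pictures are saved under pics/ and viewed, at most 13 in all, crops included, and the job is handed in when it is done.

Besides the shell and the picture viewer there is one more tool, called after ">>>" as name(argument=value, ...) on one line, values as JSON. servo_tool: Moves the arm, as the interface text tells. Its arguments: {"type":"object","properties":{"deltas":{"type":"string"},"newtons":{"type":"number"}},"required":["deltas"]}

```bash
mkdir -p pics; ls; python3 - <<'E'
from rig import env
import cv2,numpy as np,pickle
P={}
ims=[]
for n in("scene","top"):
    p=env.get_image(n);P[n]=p;cv2.imwrite(f"pics/{n}0.png",p["img"][:,:,::-1])
    K=p["camera_matrix"];T=p["world_to_cam"]
    print(n,"cam pos",np.round(-T[:3,:3].T@T[:3,3],3))
    for t in["press","hub_in_press","hub_a","board","blank","blank_small","blank_square","cavity","ram_tip","die_top"]:
        for d in env.spot_point(t,p)[:4]:
            u,v=d["uv"];z=p["depth"][int(round(v)),int(round(u))]
            w=T[:3,:3].T@(np.linalg.inv(K)@[u,v,1]*z-T[:3,3])
            print(t,round(d["conf"],2),np.round(d["uv"],1),np.round(w,3))
pickle.dump(P,open("p0.pkl","wb"))
E
```

```text
pics
scene cam pos [ 1.124 -0.677  0.723]
press 0.61 [349.2 238.1] [0.571 0.09  0.051]
hub_in_press 0.91 [352.2 213.3] [0.54  0.134 0.093]
hub_in_press 0.89 [282.1 242.1] [ 0.431 -0.013  0.012]
hub_in_press 0.74 [394.8 270.2] [0.709 0.1   0.025]
hub_in_press 0.62 [298.  212.4] [0.359 0.119 0.015]
hub_a 0.94 [253.8 275. ] [ 0.51  -0.177  0.043]
hub_a 0.72 [184.1 268.3] [ 0.381 -0.282  0.042]
board 0.88 [217.5 280.1] [ 0.442 -0.232  0.016]
blank 0.69 [270.8 329.8] [ 0.631 -0.233  0.001]
blank_small 0.75 [200.9 343.1] [ 0.562 -0.363  0.002]
blank_square 0.62 [324.7 304.5] [ 0.657 -0.092  0.   ]
blank_square 0.59 [254.1 278.4] [ 0.512 -0.178  0.035]
cavity 0.71 [351.4 210.1] [0.534 0.138 0.097]
ram_tip 0.73 [360.1 154.1] [0.537 0.142 0.258]
die_top 0.93 [343.  219.6] [0.539 0.099 0.087]
die_top 0.25 [351.9 211. ] [0.537 0.136 0.097]
top cam pos [ 0.354 -0.088  1.146]
press 0.73 [171.1 233.1] [0.512 0.131 0.092]
press 0.41 [275.5 181. ] [ 0.661 -0.1    0.001]
hub_in_press 0.93 [192.7 166.6] [0.684 0.101 0.033]
hub_in_press 0.91 [176.  305.6] [ 0.353  0.129 -0.001]
hub_in_press 0.76 [230.4 220.4] [0.56  0.008 0.001]
hub_in_press 0.62 [160.8 227.5] [0.526 0.158 0.079]
hub_a 0.92 [353.4 303.7] [ 0.366 -0.286  0.019]
hub_a 0.81 [300.1 247.8] [ 0.494 -0.161  0.019]
hub_a 0.48 [159.7 226.9] [0.528 0.16  0.079]
hub_a 0.45 [182.8 223.1] [0.536 0.107 0.089]
board 0.92 [322.6 276.1] [ 0.429 -0.215  0.019]
blank 0.95 [332.4 198.5] [ 0.62  -0.241 -0.002]
blank_small 0.65 [163.8 226.7] [0.527 0.15  0.083]
blank_small 0.54 [382.3 220.8] [ 0.567 -0.362 -0.   ]
blank_square 0.93 [273.8 181.1] [ 0.66  -0.096  0.001]
cavity 0.57 [166.1 225.7] [0.525 0.139 0.113]
ram_tip 0.61 [145.7 214.2] [0.501 0.117 0.371]
ram_tip 0.46 [301.5 244. ] [ 0.503 -0.164  0.021]
die_top 0.85 [181.9 222. ] [0.539 0.11  0.083]
die_top 0.5 [143.4 214.2] [0.498 0.117 0.382]
die_top 0.34 [323.6 275.7] [ 0.43  -0.217  0.018]
```

View pics/scene0.png

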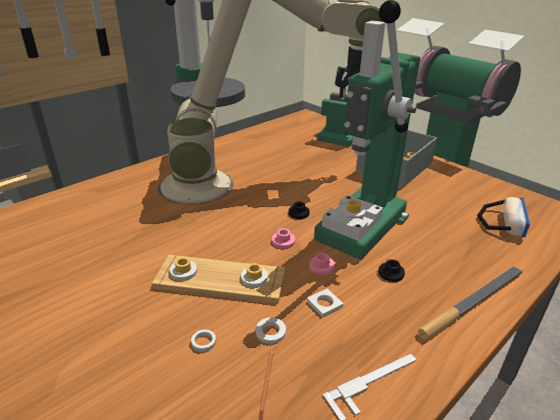

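View pics/top0.png

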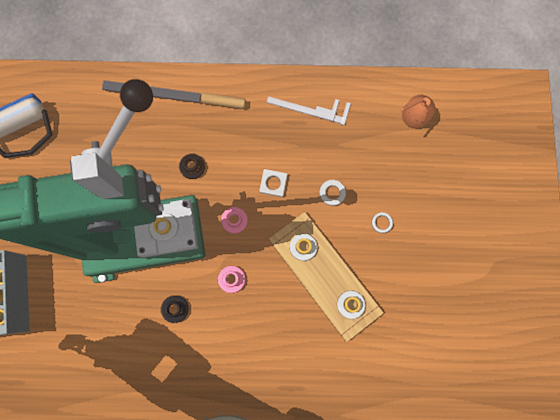

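The scene shows:
- The press with the brass-bushed hub in its die at scene (353,208) and top (163,227).
- Finished hubs at scene (183,268) and (254,274).
- Pink look-alikes at (283,238) and (322,263), and black ones at (298,210) and (391,270). I'll leave these alone.
- Bare blanks: large round (271,330), small round (203,340) and square (325,302).

Next I'll measure from depth and confirm the picks in a crop.

```bash
cat >h.py <<'E'
import numpy as np,cv2
from scipy.optimize import least_squares
def cloud(p):
    K=p["camera_matrix"];T=p["world_to_cam"];z=p["depth"];h,w=z.shape
    v,u=np.mgrid[:h,:w];c=np.stack([(u-K[0,2])/K[0,0]*z,(v-K[1,2])/K[1,1]*z,z],-1)
    W=(c-T[:3,3])@T[:3,:3];W[z==0]=np.nan;return W
def near(W,c,r,zl,zh):
    m=(np.hypot(W[...,0]-c[0],W[...,1]-c[1])<r)&(W[...,2]>zl)&(W[...,2]<zh);return m,W[m]
E
python3 - <<'E'
import pickle;from h import *
P=pickle.load(open("p0.pkl","rb"))
for n in P:
    W=cloud(P[n]);print("==",n)
    for nm,c,r,zl,zh in[("bush",(.536,.14),.04,.106,.118),("hubdisc",(.536,.14),.04,.0895,.0965),("die",(.536,.13),.11,.080,.0885),
      ("bA",(.495,-.165),.035,.043,.06),("dA",(.495,-.165),.042,.026,.034),("bB",(.368,-.287),.035,.043,.06),("dB",(.368,-.287),.042,.026,.034),
      ("board",(.43,-.22),.2,.014,.022),("blank",(.625,-.237),.045,.008,.018),("small",(.565,-.362),.04,.008,.018),("square",(.658,-.094),.05,.008,.018)]:
        m,X=near(W,c,r,zl,zh)
        if len(X)<5: print(nm,len(X));continue
        q=(X[:,:2]*1000).astype(np.float32);(cx,cy),(a,b),t=cv2.minAreaRect(q);(ex,ey),rr=cv2.minEnclosingCircle(q)
        print(nm,len(X),"z",np.round(np.median(X[:,2]),4),X[:,2].std().round(4),"rect",np.round([cx,cy,a,b,t],1),"circ",np.round([ex,ey,rr],1),"mean",q.mean(0).round(1))
I=[cv2.resize(P["scene"]["img"][170:260,300:420],(400,300),interpolation=2),cv2.resize(P["scene"]["img"][280:370,170:350][:, :],(400,300),interpolation=2)]
I2=[cv2.resize(P["top"]["img"][185:260,120:220],(400,300),interpolation=2),cv2.resize(P["top"]["img"][150:270,245:405],(400,300),interpolation=2)]
cv2.imwrite("pics/c1.png",np.vstack([np.hstack(I),np.hstack(I2)])[:,:,::-1])
from rig import env
s=env.observe();print(s["tool_rot"],s["ft_force"],s["grip_width"],env.grasp_offset)
E
```

```text
== scene
bush 89 z 0.1118 0.0026 rect [528.6 149.9  36.9  35.3  78.2] circ [527.2 148.7  20. ] mean [529.4 148.6]
hubdisc 155 z 0.0931 0.0015 rect [530.6 140.3  61.5  67.9   8.8] circ [535.3 139.1  39. ] mean [535.  141.4]
die 661 z 0.0867 0.002 rect [526.9 151.4 112.8 136.5  10.4] circ [529.  152.   86.2] mean [536.4 138.1]
bA 125 z 0.0494 0.0027 rect [ 495.5 -167.6   33.5   37.3   82. ] circ [ 496.  -166.7   19.5] mean [ 498.2 -167.7]
dA 246 z 0.0309 0.0018 rect [ 500.5 -169.1   61.7   60.    58.6] circ [ 498.2 -166.2   33.6] mean [ 505.8 -173.3]
bB 122 z 0.0494 0.0027 rect [ 366.2 -277.2   33.2   36.2   54.5] circ [ 365.6 -277.4   18.5] mean [ 366.8 -278.2]
dB 235 z 0.031 0.0017 rect [ 370.  -279.1   61.1   54.6   58.5] circ [ 366.  -278.2   32.3] mean [ 375.2 -282.9]
board 3055 z 0.0191 0.0015 rect [ 473.2 -228.5  334.   300.4   64.1] circ [ 460.4 -204.5  188.7] mean [ 445.3 -222.2]
blank 429 z 0.0125 0.0016 rect [ 634.8 -238.2   63.1   63.6   60.5] circ [ 634.7 -237.3   33.7] mean [ 636.  -239.7]
small 222 z 0.0123 0.0017 rect [ 561.8 -357.8   48.    50.8   66.6] circ [ 562.1 -3
[... 903 characters left out ...]
] mean [ 365.4 -276.3]
board 4667 z 0.0185 0.0019 rect [ 471.9 -227.4  332.5  303.5   63.4] circ [ 463.  -206.1  191.6] mean [ 432.2 -219.4]
blank 347 z 0.0126 0.0021 rect [ 634.4 -237.6   61.8   62.    53.2] circ [ 635.1 -238.    32.3] mean [ 634.  -237.7]
small 164 z 0.0119 0.0019 rect [ 562.1 -357.    48.2   49.7   33.4] circ [ 565.3 -357.2   27.7] mean [ 562.2 -357.3]
square 380 z 0.0124 0.0019 rect [655.8 -92.4  57.7  59.1  80. ] circ [655.6 -92.3  39.5] mean [655.2 -92.3]
[[-9.05687204e-01  4.23946564e-01 -2.27096556e-06]
 [ 4.23946564e-01  9.05687204e-01  6.43343725e-06]
 [ 4.78421806e-06  4.86391375e-06 -1.00000000e+00]] [-0.66988913 -0.10256903  0.64388195] 0.0855714609949394 0.0187
```

View pics/c1.png

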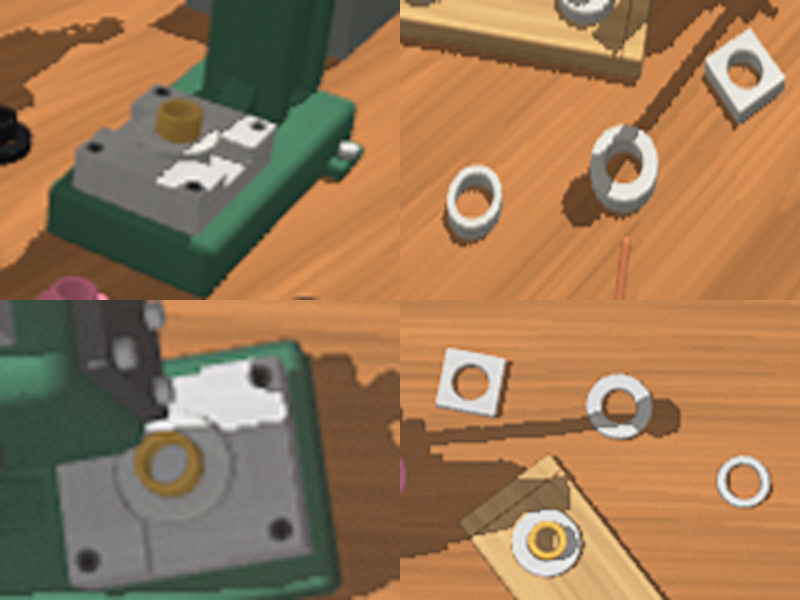

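The crop confirms both picks. The brass-bushed hub sits in the die, with axis at about (528,151) mm and press yaw about 10.5°. The matching blank is the thick-walled round ring at scene (271,330), 64 mm across. The thinner 50 mm ring at (203,340) and the square at (325,302) don't fit. I'll grip the bush with the tool leaning 40° and plan from there.

```bash
cat >>h.py <<'E'
from scipy.spatial.transform import Rotation as Ro
YAW=10.5; C=np.array([528.,150.8])
def rot(clos,tilt):  # closing-axis angle, lean back towards closing-90
    a=np.radians(clos);y=np.array([np.cos(a),np.sin(a),0]);z=np.array([0,0,-1.])
    return Ro.from_matrix(np.stack([np.cross(y,z),y,z],1))*Ro.from_rotvec([0,np.radians(tilt),0])
def pr(x,y,z):  # press frame mm -> world mm
    a=np.radians(YAW);return np.array([C[0]+x*np.cos(a)-y*np.sin(a),C[1]+x*np.sin(a)+y*np.cos(a),z])
def plan(wps,op,step=38,ang=.115,pose=None):
    from rig import env
    if pose is None:
        s=env.observe();p=np.array(s["position"])*1000;R=Ro.from_matrix(s["tool_rot"])
    else:p,R=pose
    rows=[]
    for P,T in wps:
        P=np.array(P,float);n=max(int(np.ceil(max(np.linalg.norm(P-p)/step,(R.inv()*T).magnitude()/ang))),1)
        for k in range(n):
            f=1/(n-k);w=(R.inv()*T).as_rotvec()*f;d=R.inv().apply(P-p)*f
            d=np.round(d,1)+0.;w=np.round(w,3)+0.
            rows.append(f"{op:g} "+" ".join(f"{x:g}" for x in [*d,*w]));p=p+R.apply(d);R=R*Ro.from_rotvec(w)
    for i in range(0,len(rows),8):print("; ".join(rows[i:i+8]))
    return p,R
def st():
    from rig import env
    s=env.observe();R=Ro.from_matrix(s["tool_rot"]);p=np.array(s["position"])*1000
    print("t",s["time_s"],"p",p.round(1),"q",np.round(s["q"],1),"F",np.round(s["ft_force"],1),"w",round(s["grip_width"]*1000,1),"gf",s["gripper_force"]);return p,R
E
python3 - <<'E'
from h import *
T=rot(10.5,40);d=T.as_matrix()[:,2]
g=pr(0,4,100.5);pre=g-130*d;print(g,pre,T.as_matrix().round(3))
plan([([320,230,260],rot(40,0)),([420,0,250],rot(15,10)),(pre,T)],.7)
E
```

```text
[527.2710579  154.73301963 100.5       ] [542.49909382  72.5698903  200.08577761] [[-0.14   0.983 -0.117]
 [ 0.753  0.182  0.632]
 [ 0.643 -0.    -0.766]]
0.7 -24 -25.8 -3.6 0 0 0.054; 0.7 -25.4 -24.4 -3.6 0 0 0.054; 0.7 -26.7 -23 -3.6 0 0 0.054; 0.7 -27.9 -21.5 -3.6 0 0 0.055; 0.7 -29 -20 -3.6 0 0 0.054; 0.7 -30.1 -18.4 -3.6 0 0 0.055; 0.7 -31 -16.7 -3.5 0 0 0.054; 0.7 -31.8 -15 -3.6 0 0 0.055
0.7 -34.4 -10.2 1.4 -0.005 0.025 0.062; 0.7 -34.9 -8 0.5 -0.006 0.024 0.062; 0.7 -35.4 -5.8 -0.4 -0.005 0.025 0.062; 0.7 -35.7 -3.6 -1.3 -0.006 0.024 0.062; 0.7 -35.8 -1.4 -2.1 -0.005 0.025 0.062; 0.7 -35.7 0.8 -3 -0.006 0.024 0.063; 0.7 -35.5 3 -3.9 -0.005 0.025 0.062; 0.7 5.8 27.4 11.2 -0.007 0.105 0.014
0.7 5 27.3 11.9 -0.007 0.105 0.015; 0.7 4.1 27.1 12.6 -0.007 0.104 0.014; 0.7 3.2 27 13.2 -0.006 0.105 0.015; 0.7 2.2 26.8 13.6 -0.007 0.104 0.014
```

>>> servo_tool(deltas="0.7 -24 -26 -3.5 0 0 0.054; 0.7 -25.5 -24.5 -3.5 0 0 0.054; 0.7 -26.5 -23 -3.5 0 0 0.054; 0.7 -28 -21.5 -3.5 0 0 0.055; 0.7 -29 -20 -3.5 0 0 0.054; 0.7 -30 -18.5 -3.5 0 0 0.055; 0.7 -31 -16.5 -3.5 0 0 0.054; 0.7 -32 -15 -3.5 0 0 0.055", newtons=60)

```text
time_s: 1.77
position: [0.32, 0.2282, 0.2596]
tool_rot: [[-0.641, 0.768, 0.001], [0.768, 0.641, 0.0], [-0.0, 0.0, -1.0]]
ft_force: [0.1, 1.3, 0.2]
grip_width: 0.0596
gripper_force: 0.0
```

>>> servo_tool(deltas="0.7 -34.5 -10 1.5 -0.005 0.025 0.062; 0.7 -35 -8 0.5 -0.006 0.024 0.062; 0.7 -35.5 -6 -0.5 -0.005 0.025 0.062; 0.7 -35.5 -3.5 -1.5 -0.006 0.024 0.062; 0.7 -36 -1.5 -2 -0.005 0.025 0.062; 0.7 -35.5 1 -3 -0.006 0.024 0.063; 0.7 -35.5 3 -4 -0.005 0.025 0.062; 0.7 0 0 0 0 0 0")

```text
time_s: 2.43
position: [0.4225, -0.0057, 0.2489]
tool_rot: [[-0.246, 0.968, -0.044], [0.954, 0.25, 0.168], [0.174, -0.001, -0.985]]
ft_force: [-0.4, 0.3, -1.3]
grip_width: 0.0594
gripper_force: 0.0
```

```bash
python3 - <<'E'
from h import *
st()
T=rot(10.5,40);d=T.as_matrix()[:,2];plan([(pr(0,4,100.5)-130*d,T)],.7)
E
```

```text
t 2.4333 p [422.5  -5.7 248.9] q [-22.    9.7  89.4   8.   87.  -37.4] F [-0.4  0.3 -1.3] w 59.4 gf 0.0
0.7 7.3 27.2 11.2 -0.006 0.105 0.013; 0.7 6.5 27 12.1 -0.006 0.105 0.013; 0.7 5.5 26.8 12.8 -0.006 0.104 0.012; 0.7 4.4 26.7 13.5 -0.006 0.105 0.013; 0.7 3.3 26.6 14.1 -0.006 0.104 0.012
```

>>> servo_tool(deltas="0.7 7.5 27 11 -0.006 0.105 0.013; 0.7 6.5 27 12 -0.006 0.105 0.013; 0.7 5.5 27 13 -0.006 0.104 0.012; 0.7 4.5 26.5 13.5 -0.006 0.105 0.013; 0.7 3 26.5 14 -0.006 0.104 0.012; 0.7 0 0 0 0 0 0; 0.7 0 0 0 0 0 0")

```text
time_s: 3.02
position: [0.5394, 0.0789, 0.1993]
tool_rot: [[-0.146, 0.981, -0.125], [0.752, 0.192, 0.631], [0.643, -0.002, -0.766]]
ft_force: [0.4, 1.2, 0.1]
grip_width: 0.0597
gripper_force: 0.0
```

```bash
python3 - <<'E'
from h import *
from rig import env
st()
T=rot(10.5,40);d=T.as_matrix()[:,2];plan([(pr(0,4,100.5)-130*d,T)],.7);plan([(pr(0,4,100.5)-25*d,T)],.7)
p=env.get_image("wrist");cv2.imwrite("pics/w1.png",p["img"][:,:,::-1]);W=cloud(p)
for nm,c,r,zl,zh in[("bush",(.528,.151),.04,.109,.118),("die",(.528,.151),.11,.080,.0885)]:
    m,X=near(W,c,r,zl,zh)
    if len(X)>5:
        q=(X[:,:2]*1000).astype(np.float32);print(nm,len(X),np.median(X[:,2]),cv2.minAreaRect(q),cv2.minEnclosingCircle(q))
E
```

```text
t 3.0167 p [539.4  78.9 199.3] q [-20.   29.1  78.2  33.5  95.2 -34.8] F [0.4 1.2 0.1] w 59.7 gf 0.0
0.7 -4.7 1.8 -5 -0.008 -0.001 0.006
0.7 -1.6 0.9 33.3 -0.003 0 0.002; 0.7 -1.6 0.8 33.4 -0.003 0 0.002; 0.7 -1.6 0.7 33.3 -0.002 -0.001 0.002
bush 654 0.1121033833171993 ((528.2932739257812, 151.08963012695312), (34.703651428222656, 34.65144348144531), 47.44427490234375) ((528.1155395507812, 151.26278686523438), 17.825851440429688)
die 8954 0.08638606173090164 ((527.9938354492188, 151.92263793945312), (110.24767303466797, 130.74356079101562), 10.510782241821289) ((527.9474487304688, 152.21630859375), 83.69173431396484)
```

View pics/w1.png

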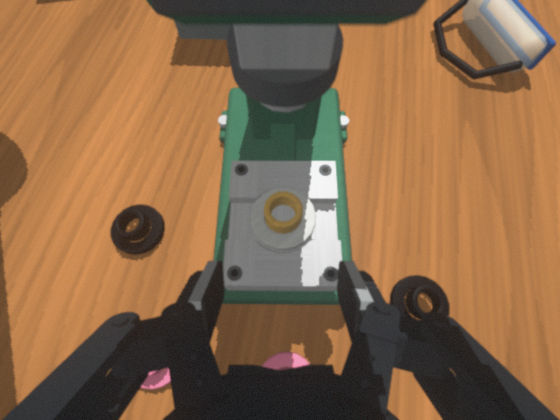

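The wrist view shows the bush at (283,211), centred in the die between the open fingers, with yaw 10.5° confirmed. The path in is free.

>>> servo_tool(deltas="0.7 -1.5 1 33 -0.003 0 0.002; 0.7 -1.5 1 33.5 -0.003 0 0.002; 0.7 -1.5 0.5 33 -0.002 0 0.002; 0.7 0 0 0 0 0 0; 0.7 0 0 0 0 0 0")

```text
time_s: 3.48
position: [0.5296, 0.1394, 0.1228]
tool_rot: [[-0.143, 0.983, -0.116], [0.753, 0.184, 0.631], [0.642, 0.003, -0.767]]
ft_force: [1.6, -0.5, 0.5]
grip_width: 0.0599
gripper_force: 0.0
```

```bash
sed -i 's/C=np.array(\[528.,150.8\])/C=np.array([528.1,151.1])/' h.py; python3 - <<'E'
from h import *
from rig import env
st()
T=rot(10.5,40);plan([(pr(0,4,100.5),T)],.7,step=8)
E
```

```text
t 3.4833 p [529.6 139.4 122.8] q [-14.5  32.9  86.3  36.   82.  -37.2] F [ 1.6 -0.5  0.5] w 59.9 gf 0.0
0.7 -0.6 0.1 6.8 0 0 0.001; 0.7 -0.5 0.2 6.8 0 0 0.001; 0.7 -0.6 0.1 6.8 0.001 0.001 0.001; 0.7 -0.5 0.2 6.8 0 0 0.001
```

>>> servo_tool(deltas="0.7 -0.5 0 7 0 0 0.001; 0.7 -0.5 0.2 7 0 0 0.001; 0.7 -0.5 0.2 7 0 0 0.001; 0.7 -0.5 0.2 6 0 0 0.001; 0.7 0 0 0 0 0 0; 0.55 0 0 0 0 0 0; 0.45 0 0 0 0 0 0; 0.45 0 0 0 0 0 0", newtons=60)

```text
time_s: 4.15
position: [0.5283, 0.1544, 0.1]
tool_rot: [[-0.137, 0.984, -0.115], [0.754, 0.179, 0.632], [0.643, 0.0, -0.766]]
ft_force: [-0.0, 0.4, -0.1]
grip_width: 0.0385
gripper_force: 0.3
```

```bash
python3 - <<'E'
from h import *
from rig import env
p,R=st();print(pr(0,4,100.5))
im=env.get_image("wrist");cv2.imwrite("pics/w2.png",im["img"][:,:,::-1])
E
```

```text
t 4.15 p [528.3 154.4 100. ] q [-13.   34.6  87.9  37.   78.7 -37.8] F [-0.   0.4 -0.1] w 38.5 gf 0.3165968880057335
[527.3710579  155.03301963 100.5       ]
```

View pics/w2.png

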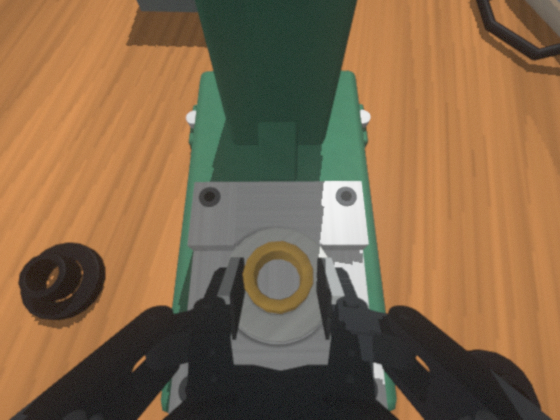

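The fingers straddle the bush (ring centred at (278,278)) without touching the disc. Now close and lift straight up: up is (0.643, 0, −0.766) in tool axes.

>>> servo_tool(deltas="0.3 0 -0.5 0 0 0 0; 0.2 0 0 0 0 0 0; 0.2 0 0 0 0 0 0; 0.2 0 0 0 0 0 0; 0.2 1.3 0 -1.5 0 0 0; 0.2 2.6 0 -3 0 0 0; 0.2 3.9 0 -4.6 0 0 0; 0.2 3.9 0 -4.6 0 0 0", newtons=60)

```text
time_s: 4.87
position: [0.5275, 0.1547, 0.1182]
tool_rot: [[-0.137, 0.984, -0.116], [0.754, 0.179, 0.632], [0.643, -0.0, -0.766]]
ft_force: [-0.1, -0.2, -2.4]
grip_width: 0.0333
gripper_force: 59.8
```

```bash
python3 - <<'E'
from h import *
from rig import env
p,R=st()
im=env.get_image("wrist");cv2.imwrite("pics/w3.png",im["img"][:,:,::-1])
W=cloud(im);m,X=near(W,(.528,.151),.05,.118,.135);print(len(X),np.median(X[:,2]) if len(X) else 0, X.mean(0) if len(X) else 0)
d=R.as_matrix()[:,2]
m=(431.2,-221.7);T=rot(10.5,40)
q=plan([(p-110*d,R),([520,-40,190],T),([440,-175,130],T)],.2)
E
```

```text
t 4.8667 p [527.5 154.7 118.2] q [-13.   33.   87.   36.7  80.6 -36.3] F [-0.1 -0.2 -2.4] w 33.3 gf 59.75120007991791
3042 0.1298987656067015 [0.5287077  0.1517707  0.12945384]
0.2 -0.3 -0.1 -36.3 0.001 0 0; 0.2 -0.2 -0.1 -36.3 0 0 0.001; 0.2 -0.3 -0.2 -36.4 0.001 0.001 0; 0.2 -24.9 -10.6 -16.8 0 0 -0.001; 0.2 -24.8 -10.6 -16.8 0 0 0; 0.2 -24.9 -10.6 -16.8 0.001 0 -0.001; 0.2 -24.8 -10.7 -16.9 0 0 0; 0.2 -25.8 -20.6 -6 0 0 0
0.2 -25.8 -20.7 -6 0 0 0; 0.2 -25.8 -20.6 -6 0 0 0; 0.2 -25.9 -20.7 -6 0 0 0; 0.2 -25.8 -20.6 -6 0 0 0
```

View pics/w3.png

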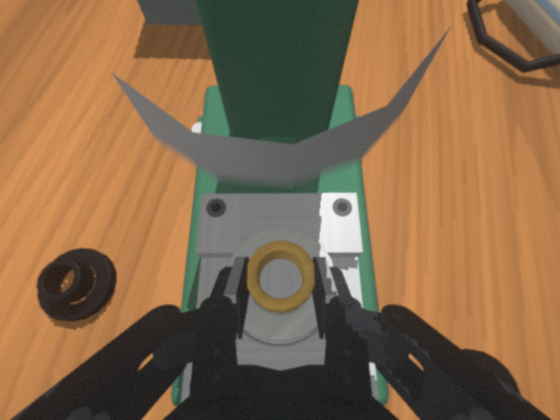

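The hub is held: bush top at z 130 mm (18 mm up), with 2.2 N of weight on the wrist. The ram edge shows clipped near rows 80–180, so I retract along the tool axis.

>>> servo_tool(deltas="0.2 0 0 -28 0 0 0; 0.2 0 0 -36 0 0 0; 0.2 0 0 -36 0 0 0; 0.2 -20 -9 -18 0 0 0; 0.2 -25 -11 -17 0 0 0; 0.2 -25 -11 -17 0 0 0; 0.2 -25 -11 -17 0 0 0; 0.2 -26 -20.5 -6 0 0 0")

```text
time_s: 5.58
position: [0.5039, -0.0607, 0.1751]
tool_rot: [[-0.14, 0.984, -0.112], [0.755, 0.179, 0.631], [0.64, 0.004, -0.768]]
ft_force: [0.3, -0.5, -2.2]
grip_width: 0.0334
gripper_force: 60.8
```

>>> servo_tool(deltas="0.2 -26 -20.5 -6 0 0 0; 0.2 -26 -20.5 -6 0 0 0; 0.2 -26 -20.5 -6 0 0 0; 0.2 -20 -16 -5 0 0 0; 0.2 0 0 0 0 0 0; 0.2 0 0 0 0 0 0")

```text
time_s: 6.08
position: [0.4426, -0.1615, 0.1287]
tool_rot: [[-0.135, 0.984, -0.114], [0.754, 0.177, 0.633], [0.643, 0.0, -0.766]]
ft_force: [0.3, 1.3, -1.8]
grip_width: 0.0333
gripper_force: 60.8
```

```bash
python3 - <<'E'
from h import *
from rig import env
p,R=st()
im=env.get_image("wrist");cv2.imwrite("pics/w4.png",im["img"][:,:,::-1])
t2=env.get_image("top");W2=cloud(t2)
W=cloud(im);u=R.as_matrix()
# expected bush top in world: at lift, TCP (527.5,154.7,118.2) ; bush (528.2,151.2,130)
e=(p+np.array([.7,-3.5,12]))/1000;print("exp",e)
for n,w in(("wrist",W),("top",W2)):
    m,X=near(w,e,.03,e[2]-.005,e[2]+.008)
    if len(X)>9:
        q=(X[:,:2]*1000).astype(np.float32);A=np.c_[X[:,:2]-X[:,:2].mean(0),np.ones(len(X))];g=np.linalg.lstsq(A,X[:,2],rcond=None)[0]
        print(n,len(X),cv2.minAreaRect(q),cv2.minEnclosingCircle(q),"plane",g)
for n,w in(("wrist",W),("top",W2)):
  for nm,c,r,zl,zh in[("bA",(.4965,-.166),.03,.046,.056),("dA",(.4965,-.166),.042,.026,.034),("bB",(.366,-.277),.03,.046,.056),("dB",(.366,-.277),.042,.026,.034),("blank",(.6345,-.238),.045,.008,.018)]:
    m,X=near(w,c,r,zl,zh)
    if len(X)>9:
        q=(X[:,:2]*1000).astype(np.float32);print(n,nm,len(X),cv2.minAreaRect(q)[:2],cv2.minEnclosingCircle(q))
E
```

```text
t 6.0833 p [ 442.6 -161.5  128.7] q [-46.4  33.4  83.9  20.9  97.2 -60.4] F [ 0.3  1.3 -1.8] w 33.3 gf 60.790607929229736
exp [ 0.44332835 -0.16500347  0.14065619]
wrist 3093 ((443.9959716796875, -167.9303436279297), (59.705543518066406, 43.27198028564453), 12.285308837890625) ((443.40618896484375, -165.1083984375), 29.885040283203125) plane [ 0.00408206 -0.01797837  0.14119777]
top 173 ((443.8894958496094, -162.1357879638672), (33.605323791503906, 55.371612548828125), 85.34085083007812) ((444.00189208984375, -166.90359497070312), 29.560972213745117) plane [-0.00280244  0.00717491  0.14163501]
wrist bA 213 ((505.53594970703125, -155.22206115722656), (7.755765438079834, 22.191198348999023)) ((504.9217224121094, -155.99606323242188), 11.095878601074219)
wrist dA 590 ((502.48590087890625, -168.47299194335938), (63.39821243286133, 40.141395568847656)) ((497.0406494140625, -165.97482299804688), 31.91240882873535)
wrist bB 50 ((369.47930908203125, -260.2633361816406), (7.4114274978637695, 2.586779832839966)) ((369.534423828125, -261.0264587402344), 3.7297868728637695)
wrist dB 443 ((373.979248046875, -255.2532958984375), (18.399255752563477, 14.282283782958984)) ((373.8905029296875, -255.66152954101562), 11.253377914428711)
top bA 77 ((499.9217224121094, -165.15066528320312), (27.545265197753906, 34.24223709106445)) ((497.7603454589844, -165.40933227539062), 17.576786041259766)
top dA 184 ((506.5353698730469, -160.0581817626953), (40.242958068847656, 61.00149917602539)) ((499.6436767578125, -163.76271057128906), 31.46233367919922)
top blank 356 ((634.4915771484375, -237.73587036132812), (60.83987808227539, 63.29914093017578)) ((633.9056396484375, -238.28839111328125), 32.4833869934082)
```

View pics/w4.png

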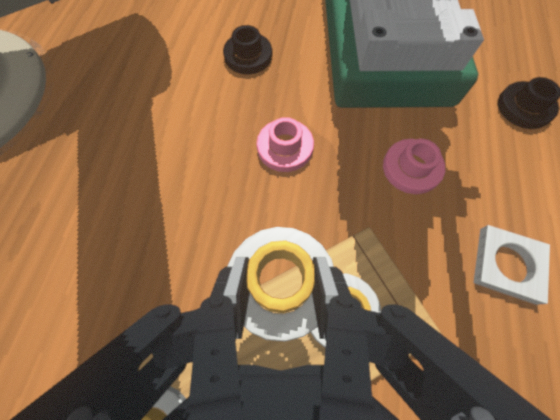

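The held hub is upright and level (ring at (280,275)). It is moving in over the board, with hub_a partly hidden at (350,295). Next: above the midpoint (431.2, −221.7), then down.

```bash
python3 - <<'E'
from h import *
p,R=st();T=rot(10.5,40)
print(np.round(T.inv().apply([0,0,-1]),3))
plan([([430.6,-218.2,100],T),([430.6,-218.2,46],T)],.2,step=27)
E
```

```text
t 6.1833 p [ 443.2 -160.3  129.2] q [-46.2  33.4  83.8  21.   97.2 -60.4] F [-0.1  0.2 -2.2] w 33.7 gf 60.790486335754395
[-0.643  0.     0.766]
0.2 -20.2 -7.6 -4.3 0.001 0 -0.001; 0.2 -20.2 -7.6 -4.3 0.001 0 0; 0.2 -20.3 -7.7 -4.2 0.001 0 -0.001; 0.2 -17.3 0 20.7 0 0 0; 0.2 -17.4 0.1 20.7 0 0 0
```

>>> servo_tool(deltas="0.2 -20 -7.5 -4 0.001 0 -0.001; 0.2 -20 -7.5 -4.5 0.001 0 0; 0.2 -20.5 -8 -4.5 0.001 0 -0.001; 0.2 -17 0 20.5 0 0 0; 0.2 -12 0 14.5 0 0 0; 0.2 0 0 0 0 0 0; 0.2 0 0 0 0 0 0; 0.2 0 0 0 0 0 0")

```text
time_s: 6.85
position: [0.4307, -0.2182, 0.0556]
tool_rot: [[-0.141, 0.983, -0.118], [0.754, 0.184, 0.631], [0.642, 0.0, -0.767]]
ft_force: [1.4, -0.2, -3.1]
grip_width: 0.0333
gripper_force: 60.8
```

```bash
python3 - <<'E'
from h import *
from rig import env
p,R=st();T=rot(10.5,40)
plan([([430.6,-218.2,40.5],T)],.2,step=4)
im=env.get_image("top");W=cloud(im)
m,X=near(W,(p+[.6,-3.5,0])/1000,.03,p[2]/1000+.008,p[2]/1000+.017)
q=(X[:,:2]*1000).astype(np.float32);print(len(X),np.median(X[:,2]),cv2.minAreaRect(q),q.mean(0), "exp",p+[.6,-3.5,12])
E
```

```text
t 6.85 p [ 430.7 -218.2   55.6] q [-50.9  41.1  82.9  17.9  92.2 -66.7] F [ 1.4 -0.2 -3.1] w 33.3 gf 60.77628493309021
0.2 -2.4 0 2.9 0 0 0; 0.2 -2.4 0 2.9 0 0.001 0; 0.2 -2.5 0 2.9 0 0 0.001; 0.2 -2.4 -0.1 2.9 -0.001 0.001 0
0 nan ((0.0, 0.0), (0.0, 0.0), 0.0) [nan nan] exp [ 431.28643737 -221.66008258   67.60450466]
  return _methods._mean(a, axis=axis, dtype=dtype,
  ret = ret.dtype.type(ret / rcount)
<stdin>:7: RuntimeWarning: Mean of empty slice.
  ret = um.true_divide(
```

Occluded from the top, but the pose is exact. Lower slowly to just above contact.

>>> servo_tool(deltas="0.2 -2.5 0 3 0 0 0; 0.2 -2.5 0 3 0 0 0; 0.2 -2.5 0 3 0 0 0; 0.2 -1.5 0 1.8 0 0 0; 0.2 0 0 0 0 0 0; 0.2 -0.6 0 0.8 0 0 0; 0.2 0 0 0 0 0 0; 0.2 0 0 0 0 0 0")

```text
time_s: 7.57
position: [0.4299, -0.2184, 0.0394]
tool_rot: [[-0.139, 0.983, -0.118], [0.753, 0.182, 0.632], [0.643, -0.001, -0.766]]
ft_force: [0.4, 0.5, -1.8]
grip_width: 0.0332
gripper_force: 60.8
```

>>> servo_tool(deltas="0.2 -0.3 0 0.4 0 0 0; 0.2 0 0 0 0 0 0")

```text
time_s: 7.73
position: [0.4299, -0.2183, 0.0389]
tool_rot: [[-0.139, 0.983, -0.118], [0.753, 0.182, 0.632], [0.643, -0.001, -0.766]]
ft_force: [-0.3, -0.4, -2.6]
grip_width: 0.0332
gripper_force: 60.8
```

>>> servo_tool(deltas="0.2 -0.3 0 0.4 0 0 0; 0.2 0 0 0 0 0 0")

```text
time_s: 7.9
position: [0.43, -0.2183, 0.0384]
tool_rot: [[-0.139, 0.983, -0.118], [0.753, 0.182, 0.632], [0.643, -0.001, -0.766]]
ft_force: [0.6, 0.4, -2.0]
grip_width: 0.0331
gripper_force: 61.1
```

>>> servo_tool(deltas="0.2 -0.3 0 0.4 0 0 0; 0.2 0 0 0 0 0 0")

```text
time_s: 8.07
position: [0.4299, -0.2183, 0.0383]
tool_rot: [[-0.139, 0.983, -0.118], [0.753, 0.182, 0.632], [0.643, -0.0, -0.766]]
ft_force: [-1.2, -0.8, 3.3]
grip_width: 0.0334
gripper_force: 61.4
```

>>> servo_tool(deltas="0.2 -0.3 0 0.4 0 0 0; 0.2 0 0 0 0 0 0")

```text
time_s: 8.23
position: [0.4299, -0.2183, 0.0383]
tool_rot: [[-0.14, 0.983, -0.118], [0.753, 0.183, 0.632], [0.643, -0.0, -0.766]]
ft_force: [-0.7, -1.1, 8.9]
grip_width: 0.0337
gripper_force: 61.8
```

Contact at 38.3 mm. Open gently, then back off along the tool axis.

>>> servo_tool(deltas="0.2 0.2 0 -0.3 0 0 0; 0.42 0 0 0 0 0 0; 0.48 0 0 0 0 0 0; 0.55 0 0 0 0 0 0; 0.6 0 0 0 0 0 0; 0.6 0 0 0 0 0 0", newtons=20)

```text
time_s: 8.73
position: [0.4299, -0.2182, 0.0376]
tool_rot: [[-0.139, 0.983, -0.118], [0.753, 0.182, 0.632], [0.643, -0.001, -0.766]]
ft_force: [1.3, 0.6, 0.4]
grip_width: 0.0514
gripper_force: 0.0
```

>>> servo_tool(deltas="0.6 0 0 -5 0 0 0; 0.6 0 0 -15 0 0 0; 0.6 0 0 -30 0 0 0; 0.6 0 0 -38 0 0 0; 0.6 0 0 -38 0 0 0; 0.6 0 0 0 0 0 0; 0.6 0 0 0 0 0 0")

```text
time_s: 9.32
position: [0.445, -0.2991, 0.1351]
tool_rot: [[-0.14, 0.983, -0.116], [0.755, 0.181, 0.63], [0.64, 0.001, -0.768]]
ft_force: [0.6, 0.2, 0.2]
grip_width: 0.051
gripper_force: 0.0
```

```bash
python3 - <<'E'
from h import *
from rig import env
p,R=st()
ims={n:env.get_image(n) for n in("wrist","scene")}
cv2.imwrite("pics/w5.png",np.hstack([cv2.resize(i["img"],(400,300)) for i in ims.values()])[:,:,::-1])
for n in ims:
  w=cloud(ims[n])
  for nm,c,r,zl,zh in[("bA",(.4965,-.166),.03,.046,.056),("dA",(.4965,-.166),.042,.026,.034),("bH",(.431,-.222),.03,.046,.056),("dH",(.431,-.222),.042,.0265,.034),("bB",(.366,-.277),.03,.046,.056),("dB",(.366,-.277),.042,.026,.034),("blank",(.6345,-.238),.045,.008,.018)]:
    m,X=near(w,c,r,zl,zh)
    if len(X)>9:
        q=(X[:,:2]*1000).astype(np.float32);print(n,nm,len(X),np.median(X[:,2]).round(4),np.round(cv2.minAreaRect(q)[:1],1),cv2.minEnclosingCircle(q))
T=rot(-50,40);d=T.as_matrix()[:,2]
b=np.array([634.5,-237.8,0]);xh=np.array([np.cos(np.radians(40)),np.sin(np.radians(40)),0])
g=b+6*xh+[0,0,8];print("g",g);plan([([500,-240,200],rot(-20,40)),(g-110*d,T)],1)
E
```

```text
t 9.3167 p [ 445.  -299.1  135.1] q [-54.4  40.5  67.3  16.7 108.4 -64.8] F [0.6 0.2 0.2] w 51.0 gf 0.0
wrist bA 625 0.05 [[ 496.9 -167. ]] ((496.97808837890625, -166.5060577392578), 18.15825653076172)
wrist dA 1560 0.0304 [[ 496.5 -167.5]] ((496.9039306640625, -166.5366668701172), 32.06637191772461)
wrist bH 680 0.0501 [[ 431.5 -221.3]] ((430.9901123046875, -221.15383911132812), 17.923879623413086)
wrist dH 1867 0.0304 [[ 431.2 -221.2]] ((431.3122253417969, -221.0176544189453), 31.90714454650879)
wrist bB 807 0.05 [[ 366.  -277.3]] ((365.66400146484375, -277.1205139160156), 18.04151725769043)
wrist dB 1612 0.0304 [[ 363.2 -274.3]] ((365.7396240234375, -277.1233825683594), 31.82035255432129)
wrist blank 2552 0.0123 [[ 634.3 -238.1]] ((634.4140014648438, -238.05894470214844), 32.395904541015625)
scene bA 104 0.0501 [[ 497.6 -167.7]] ((497.0158386230469, -167.3269805908203), 18.499807357788086)
scene dA 234 0.031 [[ 499.8 -168.2]] ((496.426025390625, -167.05543518066406), 32.69536590576172)
scene bH 105 0.0501 [[ 430.8 -221.5]] ((431.1915588378906, -223.08151245117188), 19.74736785888672)
scene dH 233 0.031 [[ 434.3 -223.4]] ((431.8318786621094, -220.97164916992188), 32.93717575073242)
scene bB 100 0.0501 [[ 366.6 -277.5]] ((365.3078918457031, -278.26568603515625), 18.318037033081055)
scene dB 236 0.031 [[ 370.6 -279.4]] ((365.4638977050781, -278.4908752441406), 32.82294845581055)
scene blank 434 0.0126 [[ 635.2 -238.5]] ((634.2127075195312, -238.34561157226562), 33.08879089355469)
g [ 639.09626666 -233.94327434    8.        ]
1 15.6 13 -4.3 -0.069 0 0.081; 1 16.6 12 -3.4 -0.069 0 0.081; 1 17.6 10.8 -2.6 -0.069 0 0.082; 1 18.4 9.4 -1.9 -0.069 -0.001 0.081; 1 19.1 8 -1.3 -0.068 0 0.082; 1 -15.1 18.7 15.5 -0.067 0 0.08; 1 -13.6 18.7 16.7 -0.067 0 0.08; 1 -12.1 18.6 18 -0.068 0 0.08
1 -10.6 18.2 19.2 -0.067 0 0.08; 1 -9.1 17.7 20.5 -0.068 0 0.081
```

View pics/w5.png

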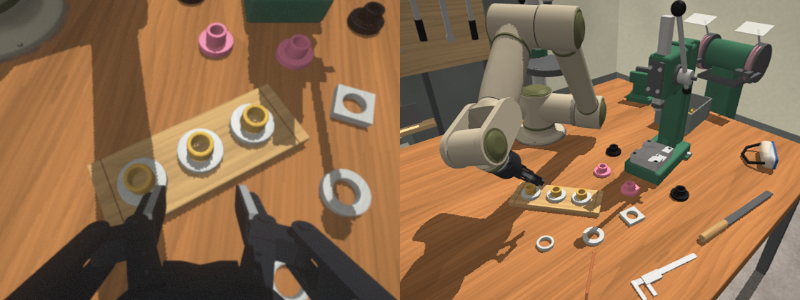

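The hub stands at (431.2,−221.1) against a midpoint of (431.3,−221.8). It is upright and evenly spaced, with the neighbours unmoved. Wrist view: three hubs at (140,178), (202,148) and (252,122), with the blank at (345,192). Next is the blank.

>>> servo_tool(deltas="1 15.5 13 -4.5 -0.069 0 0.081; 1 16.5 12 -3.5 -0.069 0 0.081; 1 17.5 11 -2.5 -0.069 0 0.082; 1 18.5 9.5 -2 -0.069 0 0.081; 1 19 8 -1.5 -0.068 0 0.082; 1 -15 18.5 15.5 -0.067 0 0.08; 1 -13.5 18.5 16.5 -0.067 0 0.08; 1 -12 18.5 18 -0.068 0 0.08")

```text
time_s: 10.08
position: [0.5514, -0.2638, 0.1353]
tool_rot: [[0.474, 0.785, 0.398], [0.601, -0.619, 0.505], [0.643, -0.0, -0.766]]
ft_force: [-0.0, -0.5, 0.3]
grip_width: 0.0853
gripper_force: 0.0
```

>>> servo_tool(deltas="1 -10.5 18 19 -0.067 0 0.08; 1 -9 17.5 20.5 -0.068 0 0.081; 1 0 0 0 0 0 0; 1 0 0 0 0 0 0")

```text
time_s: 10.42
position: [0.5842, -0.2783, 0.0928]
tool_rot: [[0.586, 0.646, 0.49], [0.493, -0.764, 0.417], [0.644, -0.003, -0.765]]
ft_force: [0.4, -0.9, -0.1]
grip_width: 0.0854
gripper_force: 0.0
```

```bash
python3 - <<'E'
from h import *
from rig import env
p,R=st()
im=env.get_image("wrist");w=cloud(im)
m,X=near(w,(.6345,-.238),.05,.008,.018);q=(X[:,:2]*1000).astype(np.float32);print(len(X),cv2.minAreaRect(q),cv2.minEnclosingCircle(q))
T=rot(-50,40);d=T.as_matrix()[:,2];xh=np.array([np.cos(np.radians(40)),np.sin(np.radians(40)),0])
g=np.array([634.4,-238.1,8])+10*xh;print(g);plan([(g-30*d,T),(g,T)],1,step=30)
E
```

```text
t 10.4167 p [ 584.2 -278.3   92.8] q [-51.4  38.2  81.2  43.6  69.  -21. ] F [ 0.4 -0.9 -0.1] w 85.4 gf 0.0
2733 ((634.5022583007812, -238.2381134033203), (63.05924987792969, 62.77396774291992), 4.9636969566345215) ((634.5487670898438, -237.9651336669922), 31.978744506835938)
[ 642.06044443 -231.6721239     8.        ]
1 0.6 0.3 27.9 -0.001 0 0.001; 1 0.6 0.3 28 -0.001 -0.001 0.001; 1 0.6 0.2 27.9 0 0 0.001; 1 0 0 15 0 0 0; 1 0 0 15 0 0 0
```

>>> servo_tool(deltas="1 0.6 0.3 28 -0.001 0 0.001; 1 0.6 0.3 28 -0.001 0 0.001; 1 0.6 0.2 28 0 0 0.001; 1 0 0 14 0 0 0; 1 0 0 12 0 0 0; 0.84 0 0 0 0 0 0; 0.84 0 0 0 0 0 0; 0.84 0 0 0 0 0 0")

```text
time_s: 11.13
position: [0.6409, -0.2355, 0.0122]
tool_rot: [[0.587, 0.639, 0.496], [0.491, -0.769, 0.41], [0.644, 0.003, -0.765]]
ft_force: [-0.6, -0.3, 0.4]
grip_width: 0.0719
gripper_force: 0.0
```

```bash
python3 - <<'E'
from h import *
from rig import env
p,R=st()
im=env.get_image("wrist");w=cloud(im);cv2.imwrite("pics/w6.png",im["img"][:,:,::-1])
# finger points in tool frame: both sides |y|>33, dark
X=w.reshape(-1,3)*1000;X=X[~np.isnan(X[:,0])];t=R.inv().apply(X-p)
m,Y=near(w,(.6345,-.238),.05,.008,.016);print("blank",cv2.minEnclosingCircle((Y[:,:2]*1000).astype(np.float32)))
for s in(1,-1):
    k=(s*t[:,1]>33)&(s*t[:,1]<60)&(abs(t[:,0])<14)&(X[:,2]>3)&(t[:,2]>-40)&(t[:,2]<10)
    f=t[k];print(s,k.sum(),"zmax",np.percentile(f[:,2],[50,90,99,100]).round(1),"world zmin",X[k,2].min().round(1),"inner y",np.percentile(s*f[:,1],[0,2,10]).round(1),"x",f[:,0].min().round(1),f[:,0].max().round(1))
E
```

```text
t 11.1333 p [ 640.9 -235.5   12.2] q [-44.6  46.1  81.   48.3  59.1 -22.5] F [-0.6 -0.3  0.4] w 71.9 gf 0.0
blank ((632.1104125976562, -242.23170471191406), 36.392330169677734)
1 1698 zmax [-27.8 -14.7  -9.1  -7.2] world zmin 14.3 inner y [35.1 35.3 35.4] x -10.5 12.8
-1 1703 zmax [-27.5 -14.2  -8.    0.2] world zmin 10.0 inner y [33.  35.9 36. ] x -10.7 13.0
```

View pics/w6.png

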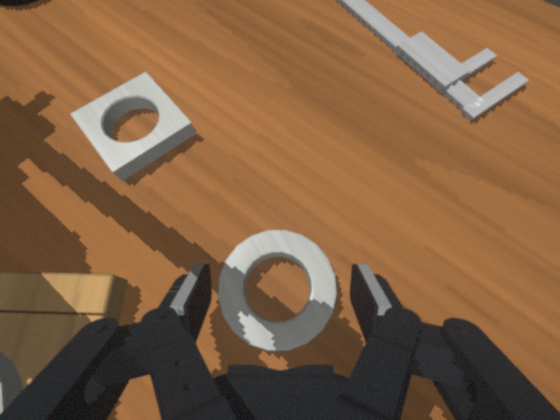

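The blank at (278,290) lies between the fingers (tips near (205,270) and (360,270)). The tips are about 7 mm behind the TCP at this width, so I go 8 mm deeper and centre.

```bash
python3 - <<'E'
from h import *
T=rot(-50,40);xh=np.array([np.cos(np.radians(40)),np.sin(np.radians(40)),0])
g=np.array([634.4,-238.1,4])+10*xh;plan([(g,T)],.84,step=3)
E
```

```text
0.84 -0.7 -0.6 2.1 0.001 0 0; 0.84 -0.6 -0.6 2.1 0.001 0 -0.001; 0.84 -0.7 -0.5 2.1 0.002 -0.001 0; 0.84 -0.6 -0.6 2.1 0.001 0 -0.001
```

>>> servo_tool(deltas="0.84 -0.6 -0.6 2 0.001 0 0; 0.84 -0.6 -0.6 2 0.001 0 0; 0.84 -0.7 -0.5 2 0.002 0 0; 0.84 -0.6 -0.6 2 0.001 0 0; 0.84 0 0 0 0 0 0; 0.84 0 0 0 0 0 0")

```text
time_s: 11.68
position: [0.6419, -0.2306, 0.0029]
tool_rot: [[0.588, 0.642, 0.492], [0.49, -0.767, 0.415], [0.643, -0.003, -0.765]]
ft_force: [0.6, -1.2, -0.0]
grip_width: 0.0719
gripper_force: 0.0
```

```bash
python3 - <<'E'
from h import *
T=rot(-50,40);xh=np.array([np.cos(np.radians(40)),np.sin(np.radians(40)),0]);p,R=st()
g=np.array([634.4,-238.1,4])+10*xh;print(R.inv().apply(g-p))
E
```

```text
t 11.6833 p [ 641.9 -230.6    2.9] q [-44.2  46.9  81.2  48.6  58.6 -23. ] F [ 0.6 -1.2 -0. ] w 71.9 gf 0.0
[ 0.2202758   0.94123517 -1.19236581]
```

>>> servo_tool(deltas="0.84 0 0.9 -1.2 0 0 0; 0.8 0 0 0 0 0 0; 0.76 0 0 0 0 0 0; 0.72 0 0 0 0 0 0; 0.65 0 0 0 0 0 0; 0.6 0 0 0 0 0 0; 0.6 0 0 0 0 0 0; 0.6 0 0 0 0 0 0", newtons=40)

```text
time_s: 12.35
position: [0.642, -0.2321, 0.0046]
tool_rot: [[0.588, 0.642, 0.493], [0.49, -0.767, 0.415], [0.644, -0.002, -0.765]]
ft_force: [-2.7, -0.4, 5.3]
grip_width: 0.0617
gripper_force: 42.3
```

```bash
python3 - <<'E'
from h import *
from rig import env
p,R=st();im=env.get_image("wrist");w=cloud(im)
def f(z0):
    m,X=near(w,(.634,-.238),.034,z0-.005,z0+.005);A=np.c_[X[:,:2]-X[:,:2].mean(0),np.ones(len(X))]
    q=(X[:,:2]*1000).astype(np.float32);print(len(X),np.linalg.lstsq(A,X[:,2],rcond=None)[0],cv2.minEnclosingCircle(q),cv2.minAreaRect(q)[:2])
f(.012)
E
```

```text
t 12.35 p [ 642.  -232.1    4.6] q [-44.3  46.8  81.   48.5  58.8 -22.9] F [-2.7 -0.4  5.3] w 61.7 gf 42.27390110492706
8894 [-0.00020599  0.00014607  0.01221849] ((634.792724609375, -237.87452697753906), 33.33646011352539) ((634.7816772460938, -237.86663818359375), (62.73275375366211, 62.632164001464844))
```

>>> servo_tool(deltas="0.6 1.3 0 -1.5 0 0 0; 0.6 3 0 -4 0 0 0; 0.6 10 0 -11.5 0 0 0; 0.6 19 0 -23 0 0 0; 0.6 19 0 -23 0 0 0; 0.6 19 0 -23 0 0 0; 0.6 0 0 0 0 0 0; 0.6 0 0 0 0 0 0")

```text
time_s: 13.07
position: [0.6418, -0.2327, 0.1174]
tool_rot: [[0.587, 0.642, 0.493], [0.492, -0.766, 0.413], [0.644, 0.0, -0.765]]
ft_force: [-0.6, -0.2, -0.1]
grip_width: 0.0617
gripper_force: 43.8
```

```bash
python3 - <<'E'
from h import *
from rig import env
p,R=st();im=env.get_image("wrist");w=cloud(im);cv2.imwrite("pics/w7.png",im["img"][:,:,::-1])
e=(p+[-7.2,-5.8,7.4])/1000
m,X=near(w,e,.036,e[2]-.006,e[2]+.006)
for _ in range(3):
    A=np.c_[X[:,:2]-X[:,:2].mean(0),np.ones(len(X))];g=np.linalg.lstsq(A,X[:,2],rcond=None)[0];k=abs(A@g-X[:,2])<.0012;X=X[k]
q=(X[:,:2]*1000).astype(np.float32);print("exp",e*1000,len(X),g,cv2.minEnclosingCircle(q),cv2.minAreaRect(q)[:2])
T=rot(10.5,40)
print("tilt in tool frame normal",R.inv().apply([-g[0],-g[1],1]),"ideal",T.inv().apply([0,0,1]))
o=R.inv().apply(np.array([-7.2,-5.8,-4.6]));print("o",o, "die off",T.apply(o))
d=T.as_matrix()[:,2]
f=pr(0,0,80)-T.apply(o);print("final tcp",f)
pre=f+[0,0,16]-120*d
plan([([570,-80,190],rot(-15,40)),(pre,T)],.6)
E
```

```text
t 13.0667 p [ 641.8 -232.7  117.4] q [-44.4  37.8  76.8  43.7  67.8 -12.5] F [-0.6 -0.2 -0.1] w 61.7 gf 43.75813007354736
exp [ 634.64715147 -238.54038248  124.76200886] 7752 [ 0.00206514 -0.00139129  0.12494008] ((634.42041015625, -238.4355010986328), 32.8852653503418) ((634.585205078125, -238.44479370117188), (62.57846450805664, 62.304656982421875))
tilt in tool frame normal [ 0.64301306 -0.00217669 -0.76585617] ideal [ 6.42787610e-01 -5.55111512e-17 -7.66044443e-01]
o [-10.03558359  -0.1799514   -2.42789609] die off [ 1.50843519 -9.12625406 -4.59087248]
final tcp [526.59156481 160.22625406  84.59087248]
0.6 13.4 -27.1 -4.8 0.065 0 -0.078; 0.6 15.5 -26.3 -3.1 0.065 0 -0.078; 0.6 17.5 -25.1 -1.4 0.065 0 -0.079; 0.6 19.5 -23.7 0.2 0.065 0 -0.078; 0.6 21.2 -22 1.7 0.066 -0.001 -0.078; 0.6 22.9 -20.2 3.1 0.065 0 -0.079; 0.6 23.5 -14.2 19.1 0.057 0 -0.068; 0.6 24.3 -11.4 19.8 0.057 0 -0.068
0.6 25 -8.6 20.3 0.057 0 -0.068; 0.6 25.6 -5.8 20.8 0.058 0 -0.068; 0.6 25.8 -2.8 21 0.057 0 -0.069
```

View pics/w7.png

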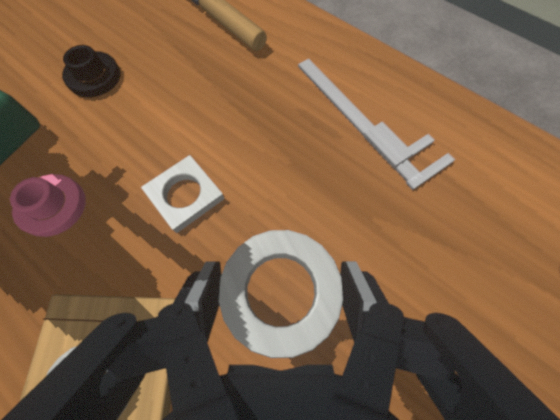

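The blank is held level at (280,292). Transfer to the front of the press.

>>> servo_tool(deltas="0.6 13.5 -27 -5 0.065 0 -0.078; 0.6 15.5 -26.5 -3 0.065 0 -0.078; 0.6 17.5 -25 -1.5 0.065 0 -0.079; 0.6 19.5 -23.5 0 0.065 0 -0.078; 0.6 21 -22 1.5 0.066 0 -0.078; 0.6 23 -20 3 0.065 0 -0.079; 0.6 23.5 -14 19 0.057 0 -0.068; 0.6 24.5 -11.5 20 0.057 0 -0.068")

```text
time_s: 13.78
position: [0.5581, -0.014, 0.1909]
tool_rot: [[0.063, 0.997, 0.052], [0.762, -0.081, 0.642], [0.644, -0.0, -0.765]]
ft_force: [0.4, -0.4, -0.9]
grip_width: 0.0618
gripper_force: 43.8
```

>>> servo_tool(deltas="0.6 25 -8.5 20.5 0.057 0 -0.068; 0.6 25.5 -6 21 0.058 0 -0.068; 0.6 26 -3 21 0.057 0 -0.069; 0.6 0 0 0 0 0 0; 0.6 0 0 0 0 0 0")

```text
time_s: 14.2
position: [0.5402, 0.0857, 0.1919]
tool_rot: [[-0.14, 0.983, -0.12], [0.751, 0.185, 0.633], [0.645, -0.001, -0.764]]
ft_force: [-0.2, -0.5, -1.1]
grip_width: 0.0619
gripper_force: 44.1
```

```bash
cat >>h.py <<'E'
O=np.array([-10.04,-.18,-2.43])
def die():
    T=rot(YAW,40);return pr(0,0,80)-T.apply(O),T
E
python3 - <<'E'
from h import *
p,R=st();f,T=die();d=T.as_matrix()[:,2];up=np.array([0,0,16])
plan([(f+up-120*d,T)],.6);print()
plan([(f+up-30*d,T),(f+up,T)],.6,step=31)
E
```

```text
t 14.2 p [540.2  85.7 191.9] q [-19.5  29.5  79.   33.9  93.7 -34.7] F [-0.2 -0.5 -1.1] w 61.9 gf 44.085500836372375
0.6 -0.7 0.2 -1.4 -0.002 -0.003 0.001

0.6 -0.3 0.1 29.5 -0.001 -0.001 0; 0.6 -0.3 0.1 29.6 -0.001 -0.001 0.001; 0.6 -0.2 0.1 29.5 0 -0.001 0; 0.6 0 0 30 0 0 0
```

>>> servo_tool(deltas="0.6 -0.3 0 29.5 -0.001 -0.001 0; 0.6 -0.3 0 29.5 -0.001 -0.001 0; 0.6 -0.2 0 29.5 0 -0.001 0; 0.6 0 0 18 0 0 0; 0.6 0 0 12 0 0 0; 0.6 0 0 0 0 0 0; 0.6 0 0 0 0 0 0")

```text
time_s: 14.78
position: [0.5274, 0.1576, 0.1012]
tool_rot: [[-0.138, 0.984, -0.114], [0.754, 0.179, 0.632], [0.642, 0.001, -0.767]]
ft_force: [0.1, -0.4, -0.3]
grip_width: 0.0619
gripper_force: 44.2
```

```bash
python3 - <<'E'
from h import *
from rig import env
p,R=st();f,T=die()
im=env.get_image("wrist");w=cloud(im);cv2.imwrite("pics/w8.png",im["img"][:,:,::-1])
c=p+R.apply(O);print("blank underside ctr",c,"vs",pr(0,0,80))
e=(c+[0,0,12])/1000;m,X=near(w,e,.036,e[2]-.006,e[2]+.006)
for _ in range(3):
    A=np.c_[X[:,:2]-X[:,:2].mean(0),np.ones(len(X))];g=np.linalg.lstsq(A,X[:,2],rcond=None)[0];X=X[abs(A@g-X[:,2])<.0012]
q=(X[:,:2]*1000).astype(np.float32);print("exp",e*1000,len(X),g,cv2.minEnclosingCircle(q),cv2.minAreaRect(q)[:2])
m,X=near(w,(.528,.151),.11,.083,.0895);q=(X[:,:2]*1000).astype(np.float32);print("die",len(X),cv2.minAreaRect(q))
plan([(f+[0,0,8],T)],.6,step=3)
E
```

```text
t 14.7833 p [527.4 157.6 101.2] q [-12.7  34.4  88.   37.1  78.5 -37.6] F [ 0.1 -0.4 -0.3] w 61.9 gf 44.164323806762695
blank underside ctr [528.85738169 148.47845607  96.64132763] vs [528.1 151.1  80. ]
exp [528.85738169 148.47845607 108.64132763] 7743 [ 0.00404865 -0.00091029  0.10886124] ((529.950439453125, 149.31939697265625), 32.75968933105469) ((529.6878051757812, 148.5884246826172), (62.397640228271484, 62.66438293457031))
die 13103 ((527.539794921875, 153.7849578857422), (110.46508026123047, 126.37257385253906), 10.50175666809082)
0.6 -0.9 -0.2 2.3 0.001 0 0; 0.6 -0.9 -0.2 2.2 0.001 0.001 0; 0.6 -0.9 -0.1 2.3 0.001 0 0; 0.6 -0.9 -0.2 2.2 0.001 0.001 -0.001
```

View pics/w8.png

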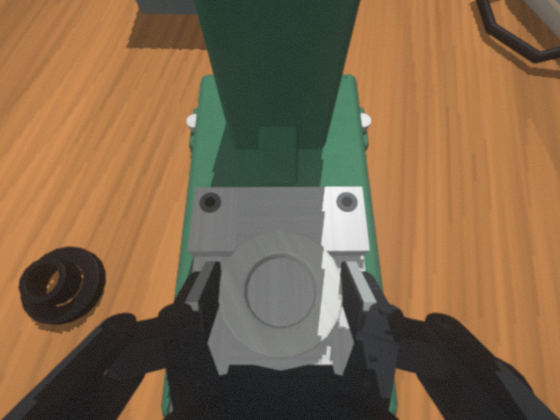

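The blank at (280,290) sits above the cavity, level and 2.6 mm short in y. Centre it and descend to just above the cavity.

>>> servo_tool(deltas="0.6 -0.9 -0.3 2.3 0.001 0 0; 0.6 -0.9 -0.3 2.2 0.001 0 0; 0.6 -0.9 -0.2 2.3 0.001 0 0; 0.6 -0.9 -0.2 2.2 0.001 0 0; 0.6 0 0 0 0 0 0; 0.6 0 0 0 0 0 0")

```text
time_s: 15.33
position: [0.5258, 0.1612, 0.0926]
tool_rot: [[-0.14, 0.983, -0.118], [0.754, 0.183, 0.631], [0.642, -0.0, -0.767]]
ft_force: [0.2, 0.4, -1.2]
grip_width: 0.0616
gripper_force: 44.2
```

```bash
python3 - <<'E'
from h import *
p,R=st();f,T=die();c=p+R.apply(O);print("blank",c,pr(0,0,80));print("residual tool",R.inv().apply(f+[0,0,2]-p))
E
```

```text
t 15.3333 p [525.8 161.2  92.6] q [-12.3  35.   88.5  37.3  77.5 -38.1] F [ 0.2  0.4 -1.2] w 61.6 gf 44.16512489318848
blank [527.33698785 152.03401052  87.98423093] [528.1 151.1  80. ]
residual tool [-4.64649865  0.58769969  3.89495   ]
```

>>> servo_tool(deltas="0.6 -0.8 0.2 0 0 0 0; 0.6 -1.3 0.1 1.3 0 0 0; 0.6 -1.3 0 1.3 0 0 0; 0.6 -1.3 0 1.3 0 0 0; 0.6 0 0 0 0 0 0; 0.6 0 0 0 0 0 0")

```text
time_s: 15.83
position: [0.5263, 0.1601, 0.0865]
tool_rot: [[-0.14, 0.983, -0.118], [0.754, 0.183, 0.631], [0.642, -0.001, -0.767]]
ft_force: [-0.1, 0.5, -0.7]
grip_width: 0.0619
gripper_force: 44.2
```

```bash
python3 - <<'E'
from h import *
p,R=st();f,T=die();c=p+R.apply(O);print("blank",c,pr(0,0,80));print("residual tool",R.inv().apply(f-p))
E
```

```text
t 15.8333 p [526.3 160.1  86.5] q [-12.4  35.6  88.8  37.3  77.  -38.7] F [-0.1  0.5 -0.7] w 61.9 gf 44.1649603843689
blank [527.81264262 151.01094141  81.90015114] [528.1 151.1  80. ]
residual tool [-1.18856568  0.30480533  1.4641845 ]
```

In the cavity without contact, 1.9 mm above the floor. Settle down to contact.

>>> servo_tool(deltas="0.6 -0.5 0 0.6 0 0 0; 0.6 -0.3 0 0.4 0 0 0; 0.6 0 0 0 0 0 0; 0.6 0 0 0 0 0 0")

```text
time_s: 16.17
position: [0.5263, 0.1602, 0.0853]
tool_rot: [[-0.14, 0.983, -0.118], [0.754, 0.183, 0.631], [0.642, -0.0, -0.767]]
ft_force: [-0.1, 0.1, -0.9]
grip_width: 0.0621
gripper_force: 44.2
```

>>> servo_tool(deltas="0.6 -0.3 0 0.4 0 0 0; 0.6 0 0 0 0 0 0")

```text
time_s: 16.33
position: [0.5263, 0.1602, 0.0848]
tool_rot: [[-0.14, 0.983, -0.118], [0.754, 0.183, 0.631], [0.642, -0.0, -0.767]]
ft_force: [0.7, -1.2, -1.2]
grip_width: 0.0618
gripper_force: 44.2
```

>>> servo_tool(deltas="0.6 -0.2 0 0.3 0 0 0; 0.6 0 0 0 0 0 0")

```text
time_s: 16.5
position: [0.5264, 0.1602, 0.0847]
tool_rot: [[-0.14, 0.983, -0.118], [0.754, 0.183, 0.631], [0.642, -0.0, -0.767]]
ft_force: [-0.4, -0.6, 1.5]
grip_width: 0.0622
gripper_force: 44.5
```

>>> servo_tool(deltas="0.6 -0.2 0 0.2 0 0 0; 0.6 0 0 0 0 0 0; 0.78 0 0 0 0 0 0; 0.82 0 0 0 0 0 0; 0.86 0 0 0 0 0 0; 0.9 0 0 0 0 0 0; 0.9 0 0 0 0 0 0; 0.9 0 0 0 0 0 0", newtons=20)

```text
time_s: 17.17
position: [0.5263, 0.1602, 0.0841]
tool_rot: [[-0.14, 0.983, -0.118], [0.754, 0.183, 0.631], [0.641, -0.0, -0.767]]
ft_force: [0.2, -0.2, -1.2]
grip_width: 0.0769
gripper_force: 0.0
```

```bash
python3 - <<'E'
from h import *
from rig import env
p,R=st();im=env.get_image("wrist");w=cloud(im)
m,X=near(w,(.5281,.1511),.036,.0895,.098)
A=np.c_[X[:,:2]-X[:,:2].mean(0),np.ones(len(X))];g=np.linalg.lstsq(A,X[:,2],rcond=None)[0]
q=(X[:,:2]*1000).astype(np.float32);print(len(X),g,cv2.minEnclosingCircle(q))
E
```

```text
t 17.1667 p [526.3 160.2  84.1] q [-12.4  35.8  88.9  37.4  76.7 -38.9] F [ 0.2 -0.2 -1.2] w 76.9 gf 0.0
8685 [-0.0004565   0.00037579  0.09221654] ((528.6939697265625, 150.45706176757812), 31.913429260253906)
```

Flat at z 92.2 mm, fully home. Back out along the tool axis and check.

>>> servo_tool(deltas="0.9 0 0 -5 0 0 0; 0.9 0 0 -15 0 0 0; 0.9 0 0 -30 0 0 0; 0.9 0 0 -38 0 0 0; 0.9 0 0 -38 0 0 0; 0.9 0 0 -38 0 0 0; 0.9 0 0 0 0 0 0; 0.9 0 0 0 0 0 0")

```text
time_s: 17.88
position: [0.5462, 0.0555, 0.2111]
tool_rot: [[-0.141, 0.983, -0.114], [0.755, 0.181, 0.63], [0.64, 0.002, -0.768]]
ft_force: [0.0, 0.7, -0.2]
grip_width: 0.0766
gripper_force: 0.0
```

```bash
python3 - <<'E'
from h import *
from rig import env
p,R=st();im=env.get_image("wrist");w=cloud(im)
m,X=near(w,(.5281,.1511),.036,.0895,.098)
A=np.c_[X[:,:2]-X[:,:2].mean(0),np.ones(len(X))];g=np.linalg.lstsq(A,X[:,2],rcond=None)[0]
q=(X[:,:2]*1000).astype(np.float32);print(len(X),g,cv2.minEnclosingCircle(q))
s=env.get_image("scene");w=cloud(s)
for nm,c in[("A",(.4965,-.166)),("H",(.431,-.222)),("B",(.366,-.277))]:
    m,X=near(w,c,.042,.0265,.034);print(nm,len(X),cv2.minEnclosingCircle((X[:,:2]*1000).astype(np.float32)))
cv2.imwrite("pics/end.png",np.hstack([cv2.resize(i["img"],(400,300)) for i in(im,s)])[:,:,::-1])
E
```

```text
t 17.8833 p [546.2  55.5 211.1] q [-22.1  29.1  75.9  33.1  97.6 -34.8] F [ 0.   0.7 -0.2] w 76.6 gf 0.0
1894 [-0.00148559  0.00292426  0.09225873] ((528.8718872070312, 150.5189971923828), 31.87087631225586)
A 234 ((497.0724182128906, -167.50100708007812), 32.67799377441406)
H 235 ((431.7261657714844, -221.50640869140625), 33.45407485961914)
B 231 ((367.6839599609375, -278.7275390625), 32.26211929321289)
```

View pics/end.png

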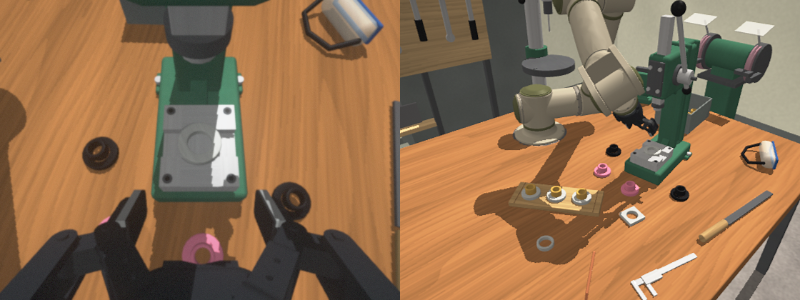

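The blank lies flat in the die at (202,143). The three hubs stand in line on the board, the other pieces are where they were, and the robot touches nothing. Handing in.

```bash
python3 -c "
from rig import env
print(env.close_job())"
```

```text
the job is handed in; nothing more can be done
None
```

Job handed in after about 18 s of robot time: the hub stands bush up within 1 mm of midway between the two finished hubs, and the 64 mm blank lies flat and fully home in the die, with nothing else moved.

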